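# Refit the hotplate's control knob

### The arm

A 6-joint arm with a two-finger parallel gripper is mounted at the origin on the work surface. World frame = base frame: x ahead of the robot, y to its left, z up, the work surface at z = 0. Lengths are in mm, angles in rad, forces in N, time in s.
With the tool pointing down it reaches from about 325 to 900 mm from the base axis. Payload 6.1 kg.
Tool frame: the origin (TCP) lies between the finger pads; the fingertips stand 22 mm ahead of it and the grasp point (between the pads) lies 3 mm ahead of it; z points along the fingers, y is the direction in which the jaws open and shut (so a half turn about z gives the same grasp; the last joint's range is limited). The gripper opens to 87 mm and grips with 3 to 60 N. Pads are 19 mm wide; open, the fingers measure 117 mm over their backs; the gripper's body (75 mm by 190 mm) begins 51 mm behind the grasp point.
Start: joints at [-1.382, 0.22, 1.526, -0, 1.395, -0.126], TCP at [193.509, -594.281, 244.538] pointing down, gripper open.
Joint ranges: [-2.98, 2.98], [-0.91, 2.08], [0.09, 2.57], [-1.24, 4.39], [0.2, 2.65], [-2.68, 2.68]. Speed limits (rad/s): [2.57, 2.57, 3.01, 3.14, 3.14, 3.14].

### API

Orientations are given as a 3x3 rotation matrix whose columns are the frame's x, y, z axes.
In Python, from cell import env, vision gives the robot as it stands. The module is installed in compiled form; this text tells all that it offers.
- The arm moves only by the shell command python3 -m inch 'ROWS'. ROWS is JSON, one flat list of numbers, 7 for each row, row after row: the shift along the tool's x, y, z in cm, then the turn, a rotation vector about the tool's x, y, z in degrees, then the opening, from 0 (shut) to 1 (fully open). A call has 1 to 5 rows; each row is the pose to reach, as a shift and turn from the pose commanded when the call began, along the tool's axes at that moment; what a row does not reach only later rows make up. A row lasts 1/8 s, in which the tool goes at most 62.5 mm and 10.7 degrees, less where a joint would pass 70% of its speed; a pose out of reach is approached as far as the arm can. A call with a gripper value outside its range is refused whole. The fingers move at their own pace and stop on an object; the grip force is fixed at half the most. Time passes only in rows, so rows that repeat a pose let the fingers close. It gives the time, the measured TCP pose, the force and the opening at its end, in the units of the state.
- env.read_state(): the state, without advancing time (a new reading comes with each control period).
- vision.capture(name): name is "scene" or "top" or "wrist"; returns a dict with "img" (384x512x3 uint8, blue, green, red), "camera_matrix" (3x3 intrinsics, pixels), "dist" ([k1, k2, p1, p2, k3] as OpenCV has them; the pictures are not rectified), "eye" and "orientation" of the camera in the world. Camera axes: x right, y down, z forward; pixel columns grow to the right and rows downward; lengths in mm; the calibration is good to about 2 mm. A picture is of the moment at which its call begins. There is no depth.
- env.finish_job(): hands the job in, once; it reports no verdict.
The state is a dict: "time": time; "q": joint angles; "joint_velocities": joint speeds; "joint_torque": joint torques, N m; "eef_pos": TCP position; "ee_rot": TCP orientation; "force": force on the tool from outside, world axes, zero at the start; "torque": the same for the moment, N m; "width": finger opening in mm.
Only numpy, scipy, OpenCV 4.12 (cv2) and the standard library are available. Lean on these libraries where they do the work, as an engineer would, in place of code of your own. Each camera call takes 0.05 s, during which the arm holds its last target. There are 200 camera calls.

### The job

The control knob has come off the small hotplate on the windowsill. Pick it up, set it on the bare D-shaft, turn it lightly until flat meets flat, then press it down gently until it snaps fully home on the deck, and let go. Do not force it on at the wrong angle, and leave everything else standing where it is.

Things in the scene. Friction and masses are not known exactly. Their poses are not given: they have to be found in the camera images.
- knob_center (a point): Aluminium stove knob, 120 g, standing bore down. Disc 44 mm across, 24 mm high; on it a grip bar 16 mm thick (y), 42 mm long (x, -23 to +19 mm), 21 mm high: 45 mm in all. The pointer is the bar's -x end, with a thin black line. This point is on the knob's axis 22.5 mm above its underside; z is the axis, up.
- knob_bore (a point): Mouth of the knob's bore, on its axis in the underside, axes as the knob's. The bore is 15.2 mm across and 21 mm deep, with a flat on its -x side (under the pointer) 2.7 mm from the axis, all its length. Three rubber dots stand 1 mm proud of the underside; heights of the knob are from their tips.
- shaft_foot (a point): Where the upright steel D-shaft's axis meets the deck of the white hotplate (290 x 240 mm, stands firm, deck 60 mm above the sill). Axes are the hotplate's, not the shaft's: z up, -x to its front edge. The shaft is locked and does not turn; its flat faces -x, or up to 0.8 rad to either side of it: no reading tells, it must be felt for (or seen).
- shaft_top (a point): Centre of the D-shaft's top, 20 mm above the deck; hotplate's axes. 14 mm in diameter, one flat 2.2 mm from the axis. Off by over 0.15 rad the knob rests on the top; flats matched (play about 0.1 rad each way) it slides down 7 mm freely, meets two sprung catches in the shaft's sides (about 10 N), passes them, snaps, its dots on the deck. Over 35 N in all, side load included, spoils the fit.
- cezve: Copper-tone steel cezve, 80 mm across, 75 mm high, with a long handle, on the hotplate's ring 155 mm behind the shaft; the origin is the centre of its underside. Leave alone.
- bowl: Small red ceramic bowl, 90 mm across, 45 mm high; origin at the centre of its underside. Leave alone.
- shaker: White plastic salt shaker, 42 mm across, 77 mm high; origin at the centre of its underside. Leave alone.
- jar: Glass jar with a latched lid, 76 mm across, 116 mm high, in the upper of two stacked wooden crates (320 x 240 mm, together 240 mm high) at the right; origin at the centre of its underside. Leave alone.
- tin: Aluminium tin with a hinged flap, 84 x 104 x 130 mm, in the upper crate; origin at the centre of its underside. Leave alone.
Mind the look-alikes: they are no part of the job. Of the things that look like the part that bears knob_center, the largest one is meant.

How it is judged (in metres and radians):
On the way:
1. the knob is snapped fully home on the shaft (z of knob_center in the frame of shaft_foot below 0.025 m and horizontal distance between knob_center and shaft_foot below 0.003 m and angle between knob_center's own z axis and vertical below 0.1 rad), for 0.2 s.
At the end, for the whole second after the job is handed in: The knob is on the shaft with its underside within 2.5 mm of the deck, on the axis within 3 mm and upright, at rest and released; the other things stand where they were (all of step 1 and z of knob_center in the frame of shaft_foot above 0.02 m and linear speed of knob below 0.01 m/s and contact force between the fingers and knob below 0.1 N); the robot touches nothing.
It fails at once if knob and hotplate pressed together with more than 35 N (contact force between knob and hotplate above 35 N).
It fails at once if a bystander is moved by more than 30 mm (distance of any of cezve, bowl, shaker, jar, tin from where it was at the start of the episode above 0.03 m).
It also fails if it takes over 58 s, if anything falls off the work surface, if the arm or the gripper's body presses on something with over 40 N, if the wrist force passes 120 N, or if a joint passes its speed limit or range.

## Working session

There is one attempt and no reset: what is moved stays moved. The work goes in short steps, Python scripts to look and compute and a shell command to move; the robot and the scene stay as the last step left them, time stands still between calls to the robot, and variables do not carry over. Pictures are saved under pics/ and viewed, about 8 in all and at most 12, crops included, and the job is handed in when it is done.

```bash
mkdir -p pics; cat > h.py <<'E'
import numpy as np, cv2
from cell import env, vision
def cap(n):
    c=vision.capture(n); return c
def ray(c,px):
    K=np.array(c["camera_matrix"]);d=np.array(c["dist"])
    u=cv2.undistortPoints(np.array([[px]],float),K,d)[0,0]
    return np.array(c["orientation"])@np.array([u[0],u[1],1.])
def at(c,px,z):
    r=ray(c,px);e=np.array(c["eye"]);return e+r*(z-e[2])/r[2]
def proj(c,P):
    R=np.array(c["orientation"]).T;t=-R@np.array(c["eye"])
    return cv2.projectPoints(np.array(P,float).reshape(-1,1,3),cv2.Rodrigues(R)[0],t,np.array(c["camera_matrix"]),np.array(c["dist"]))[0][:,0]
E
python3 - <<'E'
from h import *
import pickle
for n in("scene","top"):
    c=cap(n);pickle.dump(c,open(n+".pkl","wb"));print(n,c["eye"],np.array(c["orientation"]).round(2).tolist(),c["camera_matrix"][0][0])
    cv2.imwrite(f"pics/{n}.png",cv2.resize(c["img"],(800,600),interpolation=cv2.INTER_CUBIC))
s=env.read_state();print(s["time"],s["eef_pos"],s["ee_rot"],s["width"])
E
```

```text
scene [ 902.26415474  518.87257682 1298.17960159] [[-0.85, 0.45, -0.27], [0.53, 0.73, -0.44], [0.0, -0.51, -0.86]] 470.9306469276326
top [ 229.40025235  -73.90593775 1551.25170282] [[0.01, -0.98, 0.2], [-1.0, -0.01, 0.0], [-0.0, -0.2, -0.98]] 470.2786736444218
0.1 [ 193.42141791 -593.78298627  243.57086304] [[ 9.50855965e-01  3.09633376e-01 -3.26394997e-04]
 [ 3.09633477e-01 -9.50854507e-01  1.67825588e-03]
 [ 2.09289881e-04 -1.69684244e-03 -9.99998538e-01]] 86.88195438554091
```

View pics/scene.png

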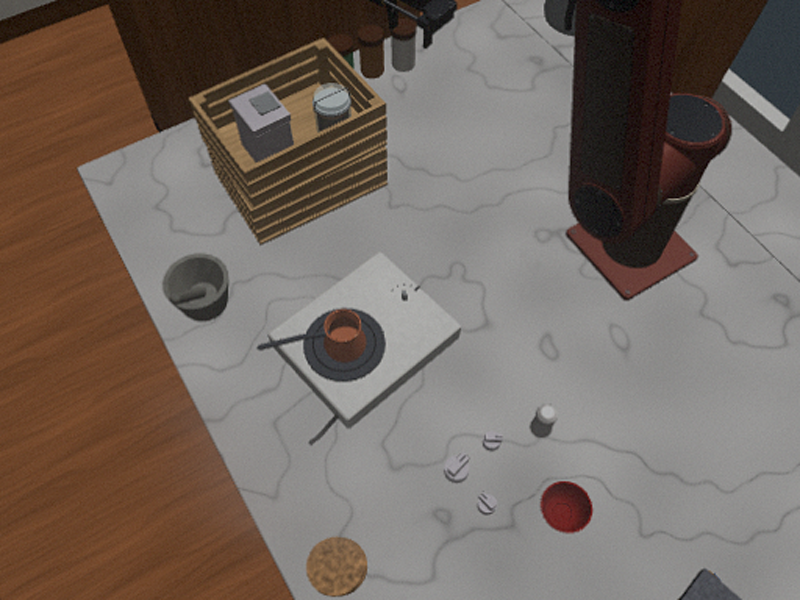

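View pics/top.png

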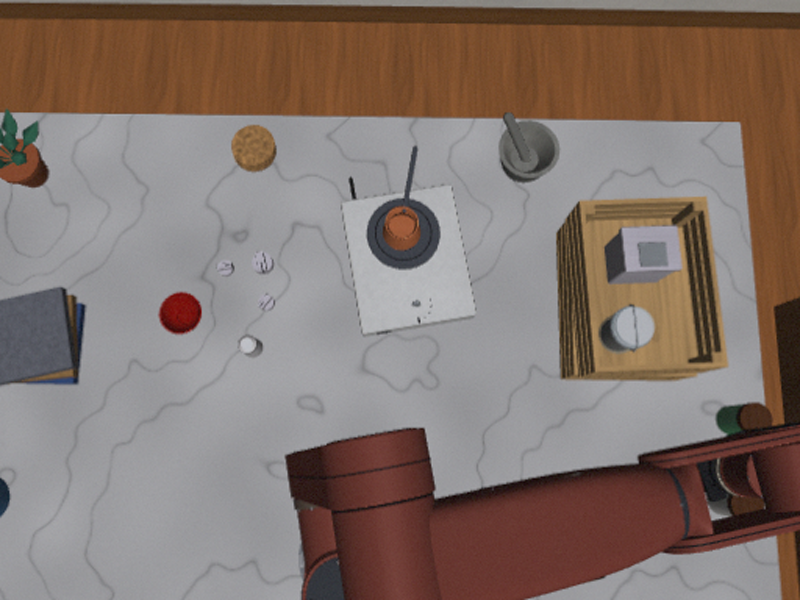

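Three knob candidates, scene/top view pixels: A (457,467)/(263,262), B (493,440)/(267,301), C (487,502)/(226,268). A looks largest. The shaft is at (404,294)/(416,303), with a pointer-like mark at the deck's front edge. A close crop will check the choice.

```bash
python3 - <<'E'
from h import *
import pickle
s=pickle.load(open("scene.pkl","rb"));t=pickle.load(open("top.pkl","rb"))
def crop(im,x,y,w,h,k): return cv2.resize(im[y:y+h,x:x+w],(w*k,h*k),interpolation=cv2.INTER_CUBIC)
a=crop(s["img"],275,270,65,50,6);b=crop(t["img"],135,155,65,50,6)
c=crop(s["img"],235,165,65,50,6);d=crop(t["img"],240,175,65,50,6)
cv2.imwrite("pics/c1.png",np.vstack([np.hstack([a,b]),np.hstack([c,d])]))
f=512/800
for n,c,p in(("A",s,(457,467)),("A",t,(263,262)),("B",s,(493,440)),("B",t,(267,301)),("C",s,(487,502)),("C",t,(226,268))):print(n,at(c,np.array(p)*f,24).round())
for c,p in((s,(404,291)),(t,(416,303))):print("sh",at(c,np.array(p)*f,80).round())
E
```

```text
A [598. 218.  24.]
A [598. 213.  24.]
B [514. 211.  24.]
B [513. 200.  24.]
C [588. 298.  24.]
C [584. 291.  24.]
sh [ 503. -115.   80.]
sh [ 503. -114.   80.]
```

View pics/c1.png

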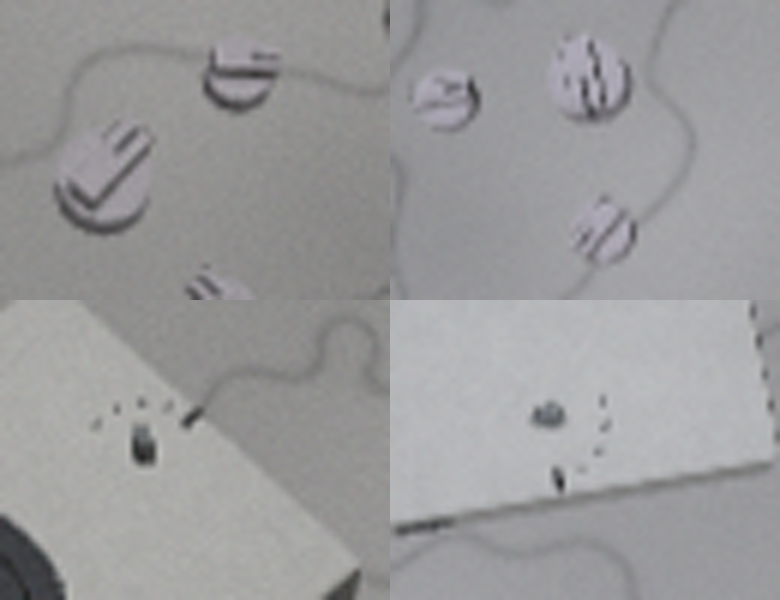

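```bash
python3 -m inch '[0,0,-6,0,0,0,1, 0,0,-12,0,0,0,1, 4.7,-3.8,-14,0,0,0,1, 9.3,-7.6,-15,0,0,0,1, 14,-11.4,-15,0,0,0,1]'
python3 -m inch '[4.6,-3.7,0,0,0,0,1, 9.2,-7.4,0,0,0,0,1, 13.8,-11.1,0,0,0,0,1, 18.4,-14.9,0,0,0,0,1, 23,-18.6,2,0,0,0,1]'
python3 -m inch '[4,-3,3,0,0,0,1, 7.3,-5.9,6,0,0,0,1, 7.3,-5.9,9,0,0,0,1, 7.3,-5.9,9,0,0,0,1]'
python3 - <<'E'
from h import *
import pickle
c=cap("wrist");pickle.dump(c,open("w1.pkl","wb"));s=env.read_state()
print(s["eef_pos"],c["eye"],np.array(c["orientation"]).round(3).tolist(),np.array(s["ee_rot"]).round(3).tolist())
print(proj(c,[503,-114,80]))
cv2.imwrite("pics/w1.png",cv2.resize(c["img"],(800,600),interpolation=cv2.INTER_CUBIC))
E
```

```text
time: 0.72
eef_pos: [292.1, -441.3, 395.5]
ee_rot: [[0.951, 0.309, 0.001], [0.309, -0.951, -0.001], [0.0, 0.002, -1.0]]
force: [0.8, -0.7, 0.2]
width: 86.7
time: 1.35
eef_pos: [453.7, -193.0, 375.8]
ee_rot: [[0.951, 0.31, 0.003], [0.31, -0.951, -0.002], [0.002, 0.003, -1.0]]
force: [0.3, -0.9, 0.3]
width: 86.7
time: 1.85
eef_pos: [502.0, -114.5, 281.4]
ee_rot: [[0.95, 0.311, -0.006], [0.311, -0.95, 0.002], [-0.005, -0.004, -1.0]]
force: [0.2, -1.1, 0.0]
width: 87.0
[ 502.89277293 -115.4214789   283.64050703] [569.59373326 -93.1741456  420.14475422] [[0.311, -0.917, -0.248], [-0.95, -0.302, -0.078], [-0.004, 0.26, -0.966]] [[0.951, 0.31, -0.003], [0.31, -0.951, 0.001], [-0.002, -0.002, -1.0]]
[[260.12269753 165.59790254]]
```

View pics/w1.png

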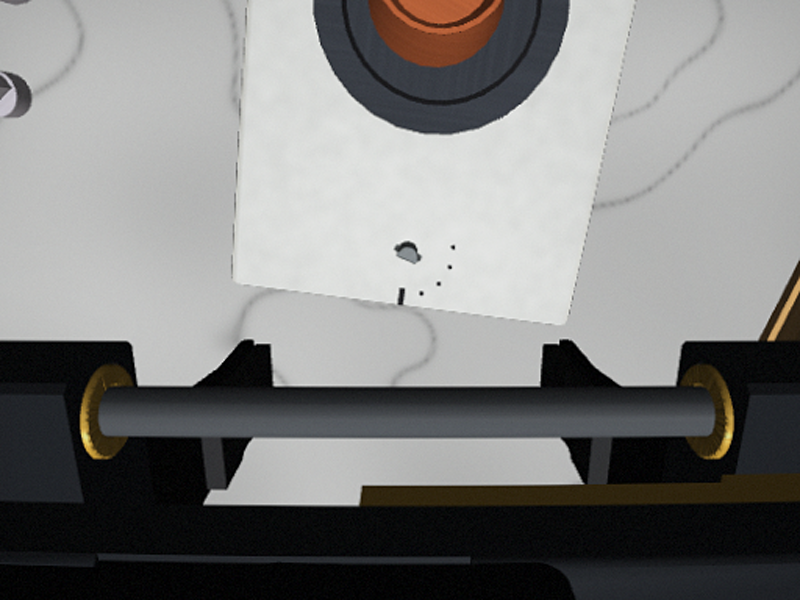

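The shaft top appears at about (407,252), with its flat on the lower-left side. The front line mark is at (402,296). I'll zoom in.

```bash
python3 - <<'E'
from h import *
import pickle
c=pickle.load(open("w1.pkl","rb"))
x,y,w,h=242,146,40,56
cv2.imwrite("pics/w1c.png",cv2.resize(c["img"][y:y+h,x:x+w],None,fx=14,fy=10.5,interpolation=cv2.INTER_CUBIC) if 0 else cv2.resize(c["img"][y:y+30,x:x+40],None,fx=20,fy=20,interpolation=cv2.INTER_CUBIC))
E
```

```text
(no output)
```

View pics/w1c.png

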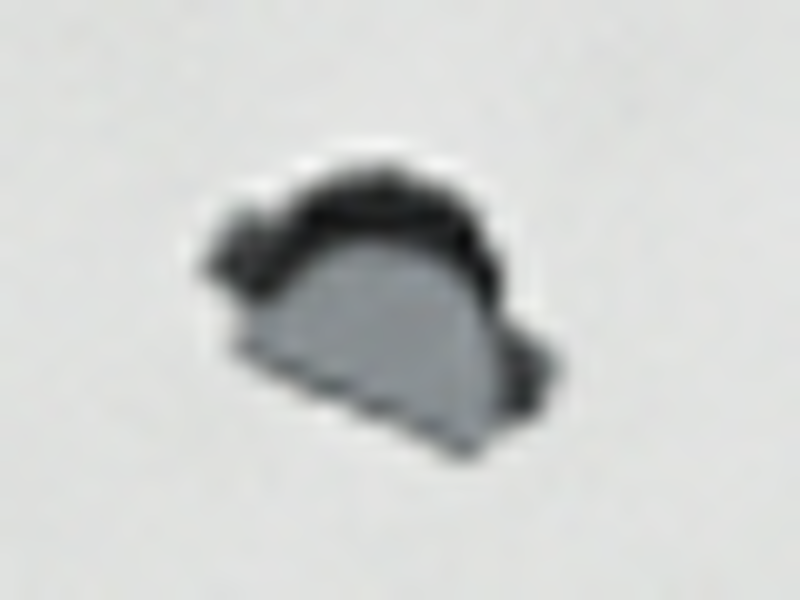

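```bash
python3 - <<'E'
from h import *
import pickle
c=pickle.load(open("w1.pkl","rb"))
P=lambda u,v:at(c,(242+(u+.5)/20-.5,146+(v+.5)/20-.5),80)
a,b=P(240,330),P(483,440)
d=b-a;print(a,b,"chord",np.linalg.norm(d))
n=np.array([-d[1],d[0]])/np.linalg.norm(d)  # 
m=(a+b)[:2]/2
if n[0]<0:n=-n
ctr=m+2.2*n;print("flat yaw(knob x)",np.arctan2(n[1],n[0]),"centre",ctr)
for q in((380,240),(470,275),(500,345),(270,300)):print(np.linalg.norm(P(*q)[:2]-ctr))
f=512/800
l=at(c,np.array((234,283))*f,60);r=at(c,np.array((565,325))*f,60);e=r-l;print("front edge",np.linalg.norm(e),"hot yaw",np.arctan2(e[0],-e[1]))
E
```

```text
[ 504.39922406 -106.60608415   80.        ] [ 502.86684106 -119.90324204   80.        ] chord 13.385163634322979
flat yaw(knob x) -0.11473526253044572 centre [ 505.81856784 -113.50652722]
5.358412555825138
5.740178482103347
5.987821346971949
5.966278779678763
front edge 232.46946854682488 hot yaw 0.18628145828348178
```

```bash
python3 -m inch '[3.2,-4.7,0,0,0,0,1, 6.4,-9.5,0,0,0,0,1, 9.6,-14.2,0,0,0,0,1, 12.8,-18.9,0,0,0,0,1, 16,-23.6,2,0,0,0,1]'
python3 -m inch '[3.2,-4.8,1.5,0,0,0,1, 3.2,-4.8,3.5,0,0,0,1, 3.2,-4.8,3.5,0,0,0,1, 3.2,-4.8,3.5,0,0,0,1]'
python3 - <<'E'
from h import *
import pickle
c=cap("wrist");pickle.dump(c,open("w2.pkl","wb"));s=env.read_state()
print(s["eef_pos"],c["eye"],np.array(s["ee_rot"]).round(3).tolist())
u,v=proj(c,[598,215,24])[0];print(u,v)
x,y=int(u)-50,int(v)-37;print(x,y)
cv2.imwrite("pics/w2.png",cv2.resize(c["img"][y:y+75,x:x+100],(800,600),interpolation=cv2.INTER_CUBIC))
E
```

```text
time: 2.52
eef_pos: [585.4, 159.3, 269.1]
ee_rot: [[0.951, 0.308, 0.008], [0.308, -0.951, 0.001], [0.008, 0.002, -1.0]]
force: [-0.0, 0.2, 0.2]
width: 87.3
time: 3.02
eef_pos: [598.9, 212.1, 231.0]
ee_rot: [[0.952, 0.308, 0.002], [0.308, -0.952, -0.0], [0.001, 0.0, -1.0]]
force: [0.1, 0.7, 0.2]
width: 86.7
[599.07526352 212.21916168 231.34724141] [665.48294641 233.5811069  370.18094491] [[0.952, 0.308, 0.002], [0.308, -0.952, 0.0], [0.002, 0.0, -1.0]]
256.4726380728697 166.82223156817105
206 129
```

View pics/w2.png

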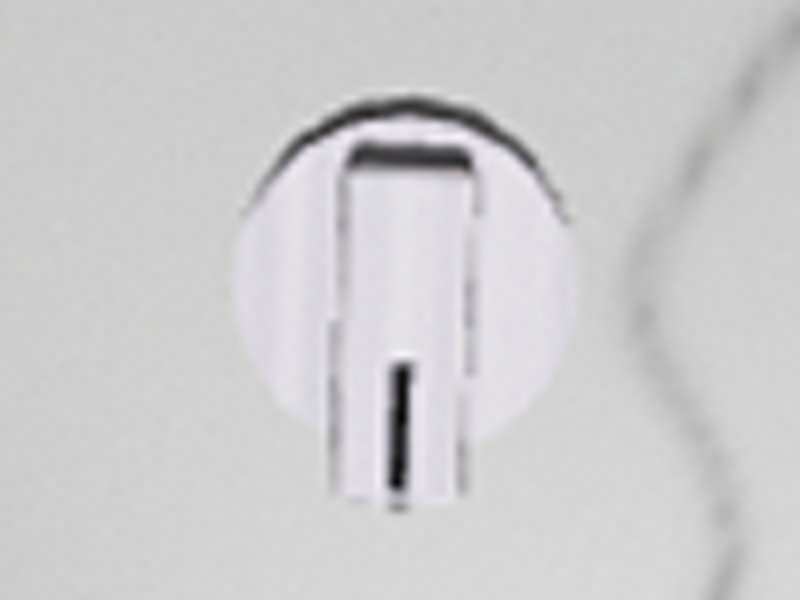

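Knob A, near view: the disc is at about (406,285) in the crop. The bar top runs from (407,168) to the pointer end at (398,498), with the black line at the near, -x end.

```bash
python3 - <<'E'
from h import *
import pickle
c=pickle.load(open("w2.pkl","rb"))
P=lambda u,v,z:at(c,(206+(u+.5)/8-.5,129+(v+.5)/8-.5),z)
a,b=P(407,168,45),P(398,498,45);d=(a-b)[:2];L=np.linalg.norm(d);x=d/L
print("len",L,"yaw",np.arctan2(x[1],x[0]),"axis by bar",b[:2]+x*23*L/42, "width",np.linalg.norm(P(347,200,45)-P(473,200,45)))
pts=np.array([P(u,v,24)[:2] for u,v in((233,285),(578,285),(405,115),(320,435),(475,440),(280,180),(535,180))])
A=np.c_[2*pts,np.ones(len(pts))];s=np.linalg.lstsq(A,(pts**2).sum(1),rcond=None)[0]
print("disc",s[:2],"r",np.sqrt(s[2]+s[:2]@s[:2]))
q=env.read_state();print(q["q"].round(3),q["eef_pos"])
E
```

```text
len 40.444056360870576 yaw 0.2838151863774647 axis by bar [600.34114703 216.12059661] width 14.927033137001743
disc [599.91491116 215.8179609 ] r 21.78563701289833
[ 0.217  0.252  1.514 -0.     1.373  1.475] [599.07526352 212.21916168 231.34724141]
```

```bash
python3 -m inch '[0.22,-0.33,5,0,0,1.7,1, 0.22,-0.33,10,0,0,1.7,1, 0.22,-0.33,14,0,0,1.7,1, 0.22,-0.33,17,0,0,1.7,1, 0.22,-0.33,17,0,0,1.7,1]'
python3 -m inch '[0,0,0.6,0,0,0,1, 0,0,1.1,0,0,0,1, 0,0,1.1,0,0,0,1, 0,0,1.1,0,0,0,1]'
```

```text
time: 3.7
eef_pos: [597.8, 216.0, 57.9]
ee_rot: [[0.96, 0.28, -0.004], [0.28, -0.96, -0.001], [-0.004, -0.0, -1.0]]
force: [-0.7, -0.0, 0.1]
width: 86.8
time: 4.2
eef_pos: [599.6, 217.7, 49.2]
ee_rot: [[0.96, 0.281, 0.001], [0.281, -0.96, 0.0], [0.001, 0.0, -1.0]]
force: [-0.3, 0.4, 0.8]
width: 87.0
```

```bash
python3 -m inch '[0,0,0,0,0,0,0, 0,0,0,0,0,0,0, 0,0,0,0,0,0,0, 0,0,0,0,0,0,0, 0,0,0,0,0,0,0]'
python3 -m inch '[0,0,0,0,0,0,0, 0,0,-1,0,0,0,0, 0,0,-4,0,0,0,0, 0,0,-9,0,0,0,0, 0,0,-15,0,0,0,0]'
```

```text
time: 4.82
eef_pos: [599.3, 217.5, 48.5]
ee_rot: [[0.96, 0.281, -0.0], [0.281, -0.96, 0.0], [-0.0, -0.0, -1.0]]
force: [-0.8, -0.6, 0.2]
width: 45.1
time: 5.45
eef_pos: [598.5, 217.4, 199.6]
ee_rot: [[0.96, 0.281, -0.002], [0.281, -0.96, -0.0], [-0.002, -0.0, -1.0]]
force: [0.2, 0.7, -0.3]
width: 1.4
```

The fingers close slowly (about 67 mm/s), so I lifted before they had gripped. I'll open them and look again to see whether the knob moved.

```bash
python3 -m inch '[0,0,-3,0,0,0,1, 0,0,-3,0,0,0,1, 0,0,-3,0,0,0,1, 0,0,-3,0,0,0,1, 0,0,-3,0,0,0,1]'
python3 -m inch '[0,0,0,0,0,0,1, 0,0,0,0,0,0,1, 0,0,0,0,0,0,1, 0,0,0,0,0,0,1, 0,0,0,0,0,0,1]'
python3 - <<'E'
from h import *
import pickle
c=cap("wrist");pickle.dump(c,open("w3.pkl","wb"));s=env.read_state()
print(s["eef_pos"],c["eye"],np.array(s["ee_rot"]).round(3).tolist())
u,v=proj(c,[600,216,24])[0]
x,y=int(u)-50,int(v)-37;print(x,y)
cv2.imwrite("pics/w3.png",cv2.resize(c["img"][y:y+75,x:x+100],(800,600),interpolation=cv2.INTER_CUBIC))
E
```

```text
time: 6.08
eef_pos: [598.5, 217.4, 226.8]
ee_rot: [[0.96, 0.281, -0.003], [0.281, -0.96, -0.001], [-0.003, -0.0, -1.0]]
force: [-0.7, -0.3, 0.1]
width: 44.0
time: 6.7
eef_pos: [599.3, 217.6, 228.6]
ee_rot: [[0.96, 0.281, 0.0], [0.281, -0.96, 0.0], [0.0, -0.0, -1.0]]
force: [0.4, -0.2, 0.5]
width: 85.3
[599.30132988 217.55787811 228.60275339] [666.67891835 237.17123548 367.71061602] [[0.96, 0.281, 0.0], [0.281, -0.96, 0.0], [0.0, -0.0, -1.0]]
211 129
```

View pics/w3.png

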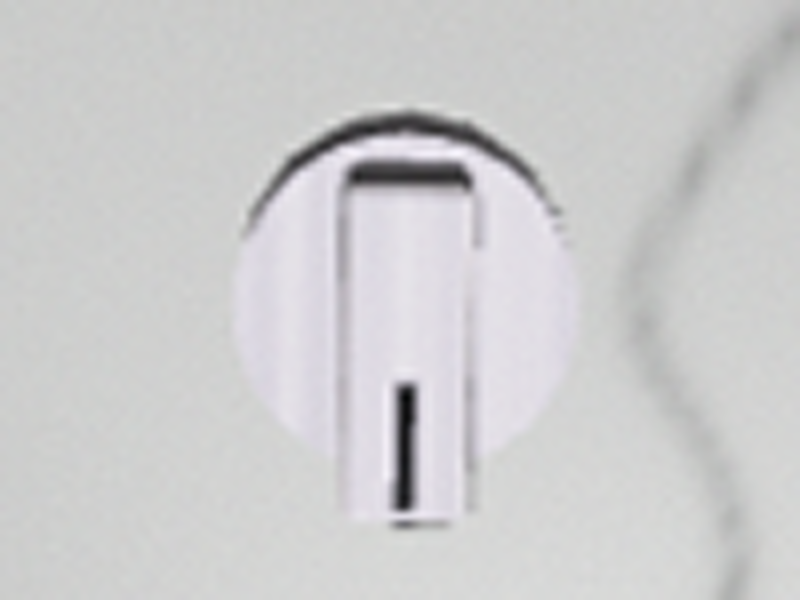

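The knob is undisturbed and square to the tool: bar (409,186)–(404,517), disc centre about (406,303) in the crop. I'll descend again and close with enough time.

```bash
python3 - <<'E'
from h import *
import pickle
c=pickle.load(open("w3.pkl","rb"))
P=lambda u,v,z:at(c,(211+(u+.5)/8-.5,129+(v+.5)/8-.5),z)
a,b=P(409,186,45),P(404,517,45);d=(a-b)[:2];L=np.linalg.norm(d);x=d/L
k=b[:2]+x*23*L/42
print("yaw",np.arctan2(x[1],x[0]),"axis by bar",k)
pts=np.array([P(u,v,24)[:2] for u,v in((233,303),(578,303),(406,133),(330,452),(475,460),(280,200),(535,200))])
A=np.c_[2*pts,np.ones(len(pts))];s=np.linalg.lstsq(A,(pts**2).sum(1),rcond=None)[0]
print("disc",s[:2])
st=env.read_state();R=np.array(st["ee_rot"])
for w in(k,s[:2]):print("in tool",R.T@(np.r_[w,0]-st["eef_pos"]))
E
python3 -m inch '[0,0,5,0,0,0,1, 0,0,10,0,0,0,1, 0,0,14,0,0,0,1, 0,0,17,0,0,0,1, 0,0,18,0,0,0,1]'
python3 -m inch '[0,0,0,0,0,0,0, 0,0,0,0,0,0,0, 0,0,0,0,0,0,0, 0,0,0,0,0,0,0, 0,0,0,0,0,0,0]'
python3 -m inch '[0,0,0,0,0,0,0, 0,0,0,0,0,0,0, 0,0,0,0,0,0,0, 0,0,0,0,0,0,0, 0,0,0,0,0,0,0]'
```

```text
yaw 0.2721377796647337 axis by bar [600.42049312 216.01750274]
disc [599.92685562 215.76860333]
in tool [  0.61798579   1.7954803  228.60279632]
in tool [7.42659643e-02 1.89546855e+00 2.28602741e+02]
time: 7.38
eef_pos: [597.6, 217.1, 46.1]
ee_rot: [[0.96, 0.281, -0.004], [0.281, -0.96, -0.001], [-0.004, -0.0, -1.0]]
force: [-0.4, -0.6, 0.9]
width: 87.2
time: 8.0
eef_pos: [599.5, 217.6, 49.0]
ee_rot: [[0.96, 0.281, 0.001], [0.281, -0.96, 0.0], [0.001, 0.0, -1.0]]
force: [-0.6, -0.1, 0.3]
width: 44.8
time: 8.62
eef_pos: [599.3, 217.5, 48.5]
ee_rot: [[0.96, 0.281, 0.0], [0.281, -0.96, -0.0], [-0.0, 0.0, -1.0]]
force: [0.8, -0.2, 0.7]
width: 15.6
```

```bash
python3 - <<'E'
from h import *
import pickle
c=pickle.load(open("w3.pkl","rb"));p=np.array([599.30132988,217.55787811,228.60275339]);R=np.array([[0.96,0.281,0],[0.281,-0.96,0],[0,0,-1]])
for y in(-42.6,0,42.6):
  for z in(-20,3,22): print(y,z,proj(c,p+R@[0,y,z]).round(1))
g=cv2.cvtColor(c["img"],cv2.COLOR_BGR2GRAY)
for r in(222,228,234,240):
  row=g[r];d=np.where(row[120:400]<50)[0]+120
  L=d[d<256].max() if (d<256).any() else None;Rr=d[d>256].min() if (d>256).any() else None
  print(r,L,Rr)
E
python3 -m inch '[0,0,-1,0,0,0,0, 0,0,-5,0,0,0,0, 0,0,-10,0,0,0,0, 0,0,-13,0,0,0,0, 0,0,-13,0,0,0,0]'
```

```text
-42.6 -20 [[149.2 283.4]]
-42.6 3 [[164.8 256.7]]
-42.6 22 [[174.7 239.8]]
0 -20 [[259.3 283.8]]
0 3 [[259.3 257. ]]
0 22 [[259.4 240. ]]
42.6 -20 [[369.3 283.5]]
42.6 3 [[353.8 256.9]]
42.6 22 [[344.  239.9]]
222 173 347
228 174 346
234 174 346
240 174 345
time: 9.25
eef_pos: [601.4, 218.2, 182.6]
ee_rot: [[0.96, 0.281, 0.007], [0.281, -0.96, 0.002], [0.007, 0.0, -1.0]]
force: [0.3, -0.3, -1.5]
width: 15.8
```

```bash
python3 -m inch '[-3.4,3.8,0,0,0,3,0, -7.2,8.1,0,0,0,8,0, -11,12.4,0,0,0,13,0, -14.8,16.7,0,0,0,18,0, -18.6,20.9,0,0,0,22.9,0]'
python3 - <<'E'
from h import *
s=env.read_state();R=np.array(s["ee_rot"]);print(np.arctan2(R[1,0],R[0,0]),R.T@(np.array([445.4,-106.6,150])-s["eef_pos"]),s["joint_velocities"].round(2))
E
```

```text
time: 9.88
eef_pos: [477.4, -36.4, 176.5]
ee_rot: [[0.993, -0.117, -0.003], [-0.117, -0.993, 0.001], [-0.003, -0.0, -1.0]]
force: [0.8, -1.1, -0.4]
width: 15.7
-0.11704826894184123 [-23.50602006  73.42767402  26.5341835 ] [-0.91 -0.47  0.44 -0.    0.01 -0.22]
```

```bash
python3 -m inch '[-1.8,5,1,0,0,0,0, -2.5,7.5,2.5,0,0,0,0, -2.5,7.5,2.8,0,0,0,0, -2.5,7.5,2.8,0,0,0,0, -2.5,7.5,2.8,0,0,0,0]'
python3 - <<'E'
from h import *
import pickle
c=cap("wrist");pickle.dump(c,open("w4.pkl","wb"));s=env.read_state();pickle.dump(s,open("s4.pkl","wb"))
print(s["eef_pos"],c["eye"],np.array(s["ee_rot"]).round(3).tolist())
u,v=proj(c,[505,-113.5,80])[0];print(u,v)
x,y=int(u)-20,int(v)-15;print(x,y)
im=c["img"];z=cv2.resize(im[y:y+30,x:x+40],(560,420),interpolation=cv2.INTER_CUBIC)
f=cv2.resize(im,(240,180));f=cv2.copyMakeBorder(f,0,240,0,0,cv2.BORDER_CONSTANT)
cv2.imwrite("pics/w4.png",np.hstack([z,f]))
E
```

```text
time: 10.5
eef_pos: [446.6, -106.1, 150.6]
ee_rot: [[0.994, -0.113, 0.0], [-0.113, -0.994, 0.0], [0.0, -0.0, -1.0]]
force: [-0.0, 0.5, -0.8]
width: 15.9
[ 446.70745553 -106.18053014  150.75393898] [ 516.33803262 -113.9324237   289.6560777 ] [[0.994, -0.113, 0.0], [-0.113, -0.994, 0.0], [0.0, -0.0, -1.0]]
261.19902516084903 115.22581750544299
241 100
```

View pics/w4.png

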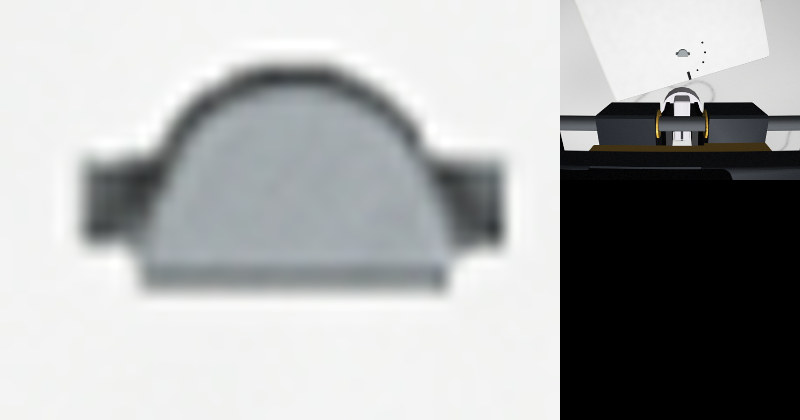

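```bash
python3 - <<'E'
from h import *
import pickle
c=pickle.load(open("w4.pkl","rb"));print(c["camera_matrix"][0])
P=lambda u,v,z=80:at(c,(241+(u+.5)/14-.5,100+(v+.5)/14-.5),z)
for a,b in(((140,290),(447,290)),((150,262),(450,262)),((295,95),(295,290)),((295,65),(295,290)),((295,95),(295,262))):
  print(a,b,P(*a).round(2),P(*b).round(2),np.linalg.norm(P(*a)-P(*b)).round(2))
a,b=P(140,290),P(447,290);d=b-a;print("yaw",np.arctan2(d[0],-d[1]))
E
```

```text
[346.1604573    0.         259.87099932]
(140, 290) (447, 290) [ 502.78 -106.85   80.  ] [ 501.31 -119.85   80.  ] 13.09
(150, 262) (450, 262) [ 503.9  -107.41   80.  ] [ 502.47 -120.1    80.  ] 12.78
(295, 95) (295, 290) [ 510.12 -114.32   80.  ] [ 502.04 -113.41   80.  ] 8.13
(295, 65) (295, 290) [ 511.35 -114.45   80.  ] [ 502.04 -113.41   80.  ] 9.37
(295, 95) (295, 262) [ 510.12 -114.32   80.  ] [ 503.21 -113.54   80.  ] 6.96
yaw -0.1124472414235264
```

```bash
python3 - <<'E'
from h import *
import pickle
c=pickle.load(open("w4.pkl","rb"));s=pickle.load(open("s4.pkl","rb"));p=np.array(s["eef_pos"]);R=np.array(s["ee_rot"])
for q in((22,0,24.5),(22,0,47.5),(19,0,3.5),(19,0,24.5),(-23,0,3.5)):print(q,proj(c,p+R@q).round(1))
cv2.imwrite("pics/w5.png",cv2.resize(c["img"][175:310,170:350],(800,600),interpolation=cv2.INTER_CUBIC))
E
```

```text
(22, 0, 24.5) [[260.  196.4]]
(22, 0, 47.5) [[260.  184.8]]
(19, 0, 3.5) [[260.1 216.7]]
(19, 0, 24.5) [[260.  202.3]]
(-23, 0, 3.5) [[260.  301.3]]
```

View pics/w5.png

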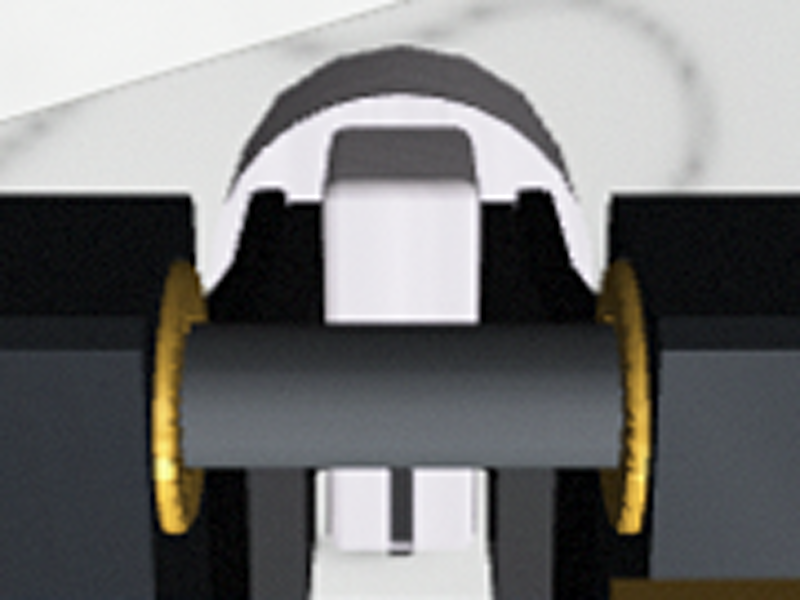

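```bash
python3 -m inch '[3,0,0,0,0,0,0, 5.75,0.05,0,0,0,0,0, 5.75,0.05,1,0,0,0,0, 5.75,0.05,1.8,0,0,0,0, 5.75,0.05,1.8,0,0,0,0]'
python3 -m inch '[0,0,0,0,0,0,0, 0,0,0,0,0,0,0]'
python3 -m inch '[0,0,0.15,0,0,0,0, 0,0,0.25,0,0,0,0, 0,0,0.35,0,0,0,0, 0,0,0.35,0,0,0,0]'
```

```text
time: 11.18
eef_pos: [501.7, -113.3, 131.1]
ee_rot: [[0.993, -0.114, -0.003], [-0.114, -0.993, 0.001], [-0.003, -0.001, -1.0]]
force: [-0.6, 0.1, -1.1]
width: 15.7
time: 11.42
eef_pos: [503.3, -114.1, 133.0]
ee_rot: [[0.993, -0.114, 0.001], [-0.114, -0.993, -0.0], [0.001, 0.0, -1.0]]
force: [0.2, 0.1, -0.9]
width: 16.0
time: 11.92
eef_pos: [503.1, -114.0, 128.9]
ee_rot: [[0.993, -0.114, -0.0], [-0.114, -0.993, 0.0], [-0.0, -0.0, -1.0]]
force: [-0.5, 0.0, -2.0]
width: 16.0
```

```bash
python3 -m inch '[0.06,-0.08,0,0,0,0,0, 0.06,-0.08,0,0,0,0,0, 0.06,-0.08,0,0,0,0,0]'
python3 -m inch '[0,0,0.05,0,0,0,0, 0,0,0.1,0,0,0,0, 0,0,0.1,0,0,0,0]'
python3 -m inch '[0,0,0.05,0,0,0,0, 0,0,0.1,0,0,0,0, 0,0,0.1,0,0,0,0]'
```

```text
time: 12.3
eef_pos: [504.0, -113.3, 129.0]
ee_rot: [[0.993, -0.114, 0.0], [-0.114, -0.993, -0.0], [0.0, 0.0, -1.0]]
force: [0.3, -0.1, -1.1]
width: 15.7
time: 12.68
eef_pos: [503.9, -113.3, 128.0]
ee_rot: [[0.993, -0.114, -0.0], [-0.114, -0.993, 0.0], [-0.0, -0.0, -1.0]]
force: [-0.3, -0.3, -0.3]
width: 15.6
time: 13.05
eef_pos: [503.9, -113.3, 127.0]
ee_rot: [[0.993, -0.114, -0.0], [-0.114, -0.993, 0.0], [-0.0, -0.0, -1.0]]
force: [0.2, -0.2, -1.8]
width: 16.0
```

```bash
python3 -m inch '[0,0,0.05,0,0,0,0, 0,0,0.1,0,0,0,0, 0,0,0.1,0,0,0,0]'
python3 -m inch '[0,0,0.05,0,0,0,0, 0,0,0.1,0,0,0,0, 0,0,0.1,0,0,0,0]'
```

```text
time: 13.42
eef_pos: [503.9, -113.3, 126.0]
ee_rot: [[0.993, -0.114, -0.0], [-0.114, -0.993, 0.0], [-0.0, -0.0, -1.0]]
force: [-0.1, -0.8, -1.5]
width: 16.0
time: 13.8
eef_pos: [503.9, -113.3, 125.0]
ee_rot: [[0.993, -0.114, -0.0], [-0.114, -0.993, 0.0], [-0.0, -0.0, -1.0]]
force: [0.4, 1.1, -1.5]
width: 15.7
```

```bash
python3 -m inch '[0,0,0.08,0,0,0,0, 0,0,0.15,0,0,0,0, 0,0,0.15,0,0,0,0]'
python3 -m inch '[0,0,0.08,0,0,0,0, 0,0,0.15,0,0,0,0, 0,0,0.15,0,0,0,0]'
python3 -m inch '[0,0,0.05,0,0,0,0, 0,0,0.1,0,0,0,0, 0,0,0.1,0,0,0,0]'
```

```text
time: 14.18
eef_pos: [503.9, -113.3, 123.4]
ee_rot: [[0.993, -0.114, -0.0], [-0.114, -0.993, 0.0], [-0.0, -0.0, -1.0]]
force: [-0.5, -0.6, -1.7]
width: 15.5
time: 14.55
eef_pos: [503.9, -113.3, 121.9]
ee_rot: [[0.993, -0.114, -0.0], [-0.114, -0.993, 0.0], [-0.0, -0.0, -1.0]]
force: [-0.1, 0.4, -1.4]
width: 16.1
time: 14.92
eef_pos: [503.9, -113.3, 121.0]
ee_rot: [[0.993, -0.114, -0.0], [-0.114, -0.993, 0.0], [-0.0, -0.0, -1.0]]
force: [-0.3, -0.4, -1.7]
width: 15.6
```

```bash
python3 -m inch '[0,0,0.05,0,0,0,0, 0,0,0.1,0,0,0,0, 0,0,0.1,0,0,0,0]'
python3 -m inch '[0,0,0.05,0,0,0,0, 0,0,0.1,0,0,0,0, 0,0,0.1,0,0,0,0]'
python3 -m inch '[0,0,0.05,0,0,0,0, 0,0,0.1,0,0,0,0, 0,0,0.1,0,0,0,0]'
```

```text
time: 15.3
eef_pos: [504.0, -113.4, 120.1]
ee_rot: [[0.993, -0.114, 0.0], [-0.114, -0.993, -0.0], [0.0, 0.0, -1.0]]
force: [0.4, -0.6, -1.6]
width: 15.7
time: 15.68
eef_pos: [504.2, -113.5, 119.3]
ee_rot: [[0.993, -0.114, 0.001], [-0.114, -0.993, -0.0], [0.001, 0.0, -1.0]]
force: [0.2, -0.1, 1.1]
width: 15.9
time: 16.05
eef_pos: [504.4, -113.5, 118.6]
ee_rot: [[0.993, -0.114, 0.001], [-0.114, -0.993, -0.0], [0.001, 0.0, -1.0]]
force: [0.5, 0.6, 3.8]
width: 16.2
```

Catches met. I'll press on gently, watching the force.

```bash
python3 -m inch '[0,0,0.05,0,0,0,0, 0,0,0.1,0,0,0,0, 0,0,0.1,0,0,0,0]'
python3 -m inch '[0,0,0.05,0,0,0,0, 0,0,0.1,0,0,0,0, 0,0,0.1,0,0,0,0]'
python3 -m inch '[0,0,0.05,0,0,0,0, 0,0,0.1,0,0,0,0, 0,0,0.1,0,0,0,0]'
```

```text
time: 16.42
eef_pos: [504.6, -113.5, 117.8]
ee_rot: [[0.993, -0.114, 0.001], [-0.114, -0.993, -0.001], [0.002, 0.0, -1.0]]
force: [0.3, -0.2, 6.4]
width: 16.0
time: 16.8
eef_pos: [504.0, -113.3, 115.7]
ee_rot: [[0.993, -0.114, 0.0], [-0.114, -0.993, 0.0], [0.0, -0.0, -1.0]]
force: [2.0, -1.1, 1.0]
width: 16.1
time: 17.18
eef_pos: [503.8, -113.3, 114.8]
ee_rot: [[0.993, -0.114, -0.0], [-0.114, -0.993, 0.0], [-0.0, -0.0, -1.0]]
force: [2.3, -0.8, -0.4]
width: 15.8
```

```bash
python3 -m inch '[0,0,0.08,0,0,0,0, 0,0,0.15,0,0,0,0, 0,0,0.2,0,0,0,0, 0,0,0.2,0,0,0,0]'
python3 -m inch '[0,0,0.08,0,0,0,0, 0,0,0.15,0,0,0,0, 0,0,0.2,0,0,0,0, 0,0,0.2,0,0,0,0]'
```

```text
time: 17.68
eef_pos: [503.9, -113.3, 112.9]
ee_rot: [[0.993, -0.114, -0.0], [-0.114, -0.993, 0.0], [-0.0, -0.0, -1.0]]
force: [2.9, -0.6, -0.6]
width: 15.6
time: 18.18
eef_pos: [503.5, -113.3, 110.5]
ee_rot: [[0.993, -0.114, -0.001], [-0.114, -0.993, 0.0], [-0.001, -0.0, -1.0]]
force: [1.8, -1.1, -4.3]
width: 15.9
```

```bash
python3 -m inch '[0,0,0.05,0,0,0,0, 0,0,0.1,0,0,0,0, 0,0,0.1,0,0,0,0]'
python3 -m inch '[0,0,0.05,0,0,0,0, 0,0,0.1,0,0,0,0, 0,0,0.1,0,0,0,0]'
python3 -m inch '[0,0,0.05,0,0,0,0, 0,0,0.1,0,0,0,0, 0,0,0.1,0,0,0,0]'
```

```text
time: 18.55
eef_pos: [503.6, -113.3, 109.9]
ee_rot: [[0.993, -0.114, -0.001], [-0.114, -0.993, 0.0], [-0.001, -0.0, -1.0]]
force: [0.4, -0.8, -3.2]
width: 15.5
time: 18.92
eef_pos: [503.9, -113.2, 109.0]
ee_rot: [[0.993, -0.114, -0.0], [-0.114, -0.993, 0.0], [-0.0, -0.0, -1.0]]
force: [0.0, 0.1, -2.4]
width: 15.5
time: 19.3
eef_pos: [504.0, -113.3, 108.4]
ee_rot: [[0.993, -0.114, 0.0], [-0.114, -0.993, 0.0], [0.0, -0.0, -1.0]]
force: [-3.0, 1.3, 2.3]
width: 15.8
```

```bash
python3 -m inch '[0,0,0.05,0,0,0,0, 0,0,0.08,0,0,0,0, 0,0,0.08,0,0,0,0]'
python3 -m inch '[0,0,-0.05,0,0,0,0.3, 0,0,-0.05,0,0,0,0.5, 0,0,-0.05,0,0,0,0.5, 0,0,-0.05,0,0,0,0.5, 0,0,-0.05,0,0,0,0.5]'
python3 -m inch '[0,0,-1,0,0,0,0.5, 0,0,-3,0,0,0,0.5, 0,0,-7,0,0,0,0.5, 0,0,-11,0,0,0,0.5, 0,0,-11,0,0,0,0.5]'
python3 - <<'E'
from h import *
import pickle
for n in("wrist","top"):
  c=cap(n);pickle.dump(c,open(n+"_e.pkl","wb"))
  if n=="wrist":w=c
u,v=proj(w,[504.2,-113.5,82])[0];x,y=max(int(u)-60,0),max(int(v)-60,0);print(x,y,env.read_state()["eef_pos"],proj(w,[504.2,-113.5,84]))
z=cv2.resize(w["img"][y:y+120,x:x+120],(480,480),interpolation=cv2.INTER_CUBIC)
f=cv2.resize(c["img"][90:250,90:380],(320,177));f=cv2.copyMakeBorder(f,0,303,0,0,cv2.BORDER_CONSTANT)
cv2.imwrite("pics/e.png",np.hstack([z,f]))
E
```

```text
time: 19.68
eef_pos: [504.1, -113.3, 108.4]
ee_rot: [[0.993, -0.114, 0.0], [-0.114, -0.993, 0.0], [0.0, -0.0, -1.0]]
force: [-4.9, 1.7, 9.0]
width: 15.8
time: 20.3
eef_pos: [503.9, -113.3, 107.6]
ee_rot: [[0.993, -0.114, -0.0], [-0.114, -0.993, 0.0], [-0.0, -0.0, -1.0]]
force: [0.0, -1.5, 0.2]
width: 42.9
time: 20.92
eef_pos: [506.4, -114.3, 222.7]
ee_rot: [[0.993, -0.114, 0.008], [-0.114, -0.993, -0.003], [0.008, 0.002, -1.0]]
force: [0.4, 0.6, -0.1]
width: 43.7
198 126 [ 504.16399281 -113.38499522  218.50618304] [[258.84570134 187.11768321]]
```

View pics/e.png

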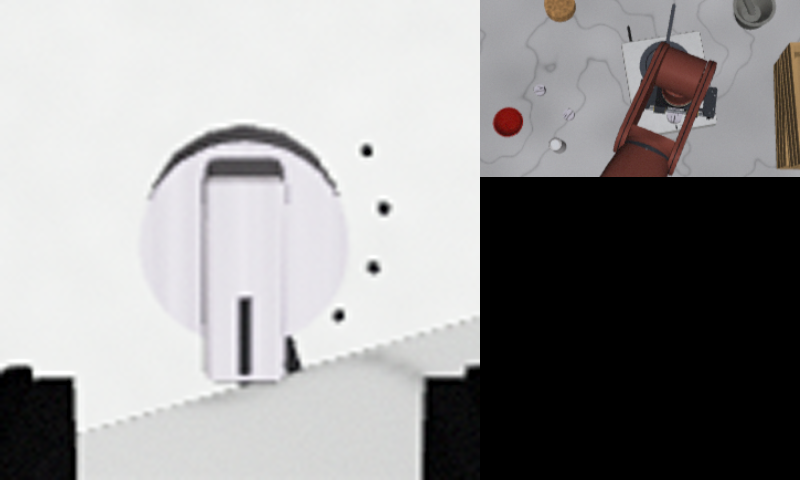

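The knob sits upright on the deck: disc centre (244,240) in the crop, which is (259,186) full, against a predicted (259,187). It is released, and the bowl and shaker are in place in the top view.

```bash
python3 -m inch '[0,0,0,0,0,0,0.5, 0,0,0,0,0,0,0.5, 0,0,0,0,0,0,0.5]'; python3 -c "
from cell import env
print(env.finish_job())"
```

```text
time: 21.4
eef_pos: [503.5, -113.2, 216.9]
ee_rot: [[0.993, -0.114, -0.001], [-0.114, -0.993, 0.001], [-0.001, -0.0, -1.0]]
force: [-0.4, 0.5, 0.4]
width: 43.4
the job is handed in; nothing more can be done
None
```

The knob is on the D-shaft, pressed down onto the deck and released. I handed the job in at about 21.4 s; `finish_job` reports no verdict.

**What I did:** I gripped the largest of the three knobs by its bar. I read the shaft's flat from wrist pictures, at a yaw of -0.112 rad. I turned the knob to that angle in the air, so it went on without feeling for the flat. It slid down freely and met the catches at about 6 to 8 N. It then snapped and stopped on the deck; I pressed to about 9 N vertical there, roughly 10 N in all.

**Last checks:**
- **Height:** The tool stopped firmly at z = 108.4 mm, where 108.5 mm meant fully home.
- **Position:** The final wrist picture shows the knob upright and within about 1 pixel of the shaft's predicted position.
- **Clear of the knob:** The fingers are open and about 11 cm above it, and the force reads about zero.
- **Bystanders:** The bowl and shaker look unmoved in the final top view. The arm hid the cezve, and the jar and tin were outside the part I viewed. I measured none of them; no touch showed in the force readings.

**What went wrong:** My first lift came before the slow fingers had closed. A new picture showed the knob had not moved, and the second grasp held. The shaft position from the first, farther picture was about 1.5 mm off the later close one, so I used the close one.

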